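# Set the hinge brake of a screen press and test that the raised screen stays up

### The arm

A 6-joint arm with a two-finger parallel gripper is mounted at the origin on the work surface. World frame = base frame: x ahead of the robot, y to its left, z up, the work surface at z = 0. Lengths are in mm, angles in rad, forces in N, time in s.
With the tool pointing down it reaches from about 225 to 875 mm from the base axis. Payload 3.4 kg.
Tool frame: the origin (TCP) lies at the very end of the fingers, on their centre line; the grasp point (between the pads) lies 19 mm behind it; y points along the fingers, z is the direction in which the jaws open and shut, and the axes are right-handed (so a half turn about y gives the same grasp; the last joint's range is limited). The gripper opens to 85 mm and grips with 20 to 120 N. Pads are 22 mm wide; open, the fingers measure 114 mm over their backs; the gripper's body (76 mm by 85 mm) begins 54 mm behind the grasp point. The pads swing forward as they close: fully open they stand 13 mm farther back than shut.
Start: joints at [1.128, 0.276, 1.505, -0, 1.361, -0.121], TCP at [181.875, 545.513, 231.328] pointing down, gripper open.
Joint ranges: [-2.89, 2.89], [-0.75, 2.08], [0.22, 2.7], [-1.18, 4.32], [0.11, 2.71], [-2.7, 2.7]. Speed limits (rad/s): [2.57, 2.57, 3.14, 3.14, 3.14, 3.14].

### API

Orientations are given as a rotation vector (axis times angle).
In Python, from cell import * gives the robot as it stands.
- The arm moves only by the tool apply_moves, never from a script. Its argument "plan" is one flat list of numbers, 7 for each row, row after row: the opening, from 0 (shut) to 1 (fully open), then the shift along the world's x, y, z in mm, then the turn, a rotation vector about the world's x, y, z in degrees. In form: [claw, x, y, z, rx, ry, rz, claw, x, y, z, rx, ry, rz, ...]. A call has 1 to 10 rows; each row is the pose to reach, as a shift and turn from the pose commanded when the call began; what a row does not reach only later rows make up. A row lasts 1/12 s, in which the tool goes at most 41.7 mm and 7.16 degrees, less where a joint would pass 70% of its speed; a pose out of reach is approached as far as the arm can. A call with a gripper value outside its range is refused whole. The fingers move at their own pace and stop on an object; "squeeze" is the grip in N (left out, the last holds). Time passes only in rows, so rows that repeat a pose let the fingers close. It gives the time, the measured TCP pose, the force and the opening at its end, in the units of the state.
- state(): the state, without advancing time (a new reading comes with each control period).
- snapshot(name): name is "scene" or "side" or "wrist"; returns (picture, depth): 384x512x3 uint8, red, green, blue; 384x512 float32, mm along the optical axis (not along the pixel's ray), 0 where there is no reading.
- camera_info(name): a dict with "K" (3x3 intrinsics, pixels), "eye" and "orientation" of the camera in the world. Camera axes: x right, y down, z forward; pixel columns grow to the right and rows downward; lengths in mm; the calibration is good to about 2 mm. A picture is of the moment at which its call begins: read the wrist's pose just before it. camera_info takes no time and is no camera call; for the wrist camera it gives the pose at the moment of the call.
- finish_job(): hands the job in, once; it reports no verdict.
The state is a dict: "time": time; "joints": joint angles; "dq": joint speeds; "joint_torque": joint torques, N m; "tool_pos": TCP position; "tool_rot": TCP orientation; "wrist_force": force on the tool from outside, world axes, zero at the start; "ft_torque": the same for the moment, N m; "gripper_width": opening from 0.0 (shut) to 1.0 (fully open).
Only numpy, scipy, OpenCV 4.12 (cv2) and the standard library are available. Lean on these libraries where they do the work, as an engineer would, in place of code of your own. Each camera call takes 0.05 s, during which the arm holds its last target.

### The job

The screen of this little printing press no longer stays up by itself. Swing the black clamp lever on its hinge clockwise until the brake is firmly tight, by feel and without forcing it, then lift the screen by its bar handle to about 40 degrees and let go of it: it must stay up there on its own. Do not let the screen drop, and leave the other things on the table where they are.

Things in the scene. Friction and masses are not known exactly. Their poses are not given: they have to be found in the camera images.
- press: The press: plywood board 380 x 300 x 18 mm on the table, fixed, turned differently each time. Origin: on the table; the board's centre lies 20 mm along +x of it. Its own x axis points from the screen's lift handle to the hinge, y along the hinge, z up.
- screen (a joint): Angle of the wooden screen frame (255 x 220 x 24 mm) on its hinge: 0 = lying down, 0.70 rad = 40 degrees, stop at 1.2. It weighs 0.4 to 0.75 kg, centred about 0.15 m from the axis. Let go with the brake loose it falls at 0.9 to 2 rad/s, which counts as dropped (over 0.8 rad/s); with the brake nearly tight it sinks slowly and may be laid down and the brake tightened more.
- screen_hinge (a point): Point on the hinge axis, at its middle, 52 mm above the table; the axis runs along y of press. This point turns with the screen.
- screen_handle (a point): Middle of the lift handle: round aluminium bar 12 mm thick, 100 mm long, parallel to the hinge, near the frame edge farthest from it. Bar centre 35 mm above the frame's top, 91 mm above the table when shut; from the hinge axis 268 mm along the frame and 39 mm square to it. A gripper across the bar may stay upright as the screen swings. Lifting takes 8 to 18 N with the brake tight.
- lever (a joint): Angle of the black clamp lever on top of the grey brake housing, about a vertical axis: grows clockwise seen from above (tightening), starts at 0 to 0.15 rad, stop at 2.1, stays where left. It first turns slack, at a steady push; the slack ends somewhere from 0.3 to 1.15 rad, different each time and not visible; from there the push grows by about 24 N per rad. See lever_pivot.
- lever_grip (a point): On the axis of the lever's upright round grip post (14 mm thick, 46 mm tall, on the lever's free end), 18 mm below its top, 115 mm above the table; the lever arm's top face is 27 mm below this point. The post is 80 mm from the turning axis. At lever angle 0 the lever points along +y of press, at 1.57 along +x.
- lever_pivot (a point): On the lever's vertical turning axis, at the height of lever_grip. Push needed at the post, square to the lever: about 9 N while slack (friction); at 10 N the brake may not yet hold, 12 to 14 N holds any screen, above about 16.5 N (a third of a radian past the end of the slack) the brake is forced and spoilt.
- hinge_block: Grey brake housing 45 x 60 x 54 mm, fixed to the board behind the hinge; the brake shoe is hidden inside. Origin under its centre, 18 mm above the table.
- hinge_drum: Dark steel brake drum, 60 mm in diameter, 50 mm long, on the hinge axis between screen and housing; turns with the screen. Origin at its centre. The hidden shoe presses on it.
- spray_can: Closed spray can standing upright, 52 mm wide, 190 mm tall; origin under its centre. Bystander.
- ink_tub: Open empty white tub, 90 mm wide, 85 mm tall; origin under its centre. Bystander.
- ink_jar: Closed white jar, 80 mm wide, 80 mm tall; origin under its centre. Bystander.
- squeegee: Wooden squeegee 200 mm long, 35 mm thick, 75 mm tall, standing on its rubber blade; origin under its centre. Bystander.
- tape_roll: Tape roll lying flat, 96 mm wide, 24 mm tall; origin under its centre. Bystander.
- test_block: Small wooden block 50 x 35 x 20 mm; origin under its centre. Bystander.
- spatula: Ink spatula lying flat, 200 mm long; origin under its middle. Bystander.

How it is judged:
By the outcome, as a careful person would: the job done as asked, in the order asked, and still so for the second after the job is handed in, with the robot touching nothing.
It also fails if it takes over 64 s, if anything falls off the work surface, if the arm or the gripper's body presses on something with over 40 N, if the wrist force passes 120 N, or if a joint passes its speed limit or range.

## Working session

There is one attempt and no reset: what is moved stays moved. The work goes in short steps, Python scripts to look and compute and a tool call to move; the robot and the scene stay as the last step left them, time stands still between calls to the robot, and variables do not carry over. Pictures are saved under pics/ and viewed, and the job is handed in when it is done.

Besides the shell and the picture viewer there is one more tool, called after "Request:" as name(argument=value, ...) on one line, values as JSON. apply_moves: Moves the arm, as the interface text tells. Its arguments: {"type":"object","properties":{"plan":{"type":"array"},"squeeze":{"type":"number"}},"required":["plan"]}

```bash
mkdir -p pics; ls; python3 - <<'E'
from cell import *
import cv2
s=state();print(s)
for n in("scene","side","wrist"):
    ci=camera_info(n);print(n,ci)
    p,d=snapshot(n);cv2.imwrite(f"pics/{n}0.png",p[:,:,::-1])
    import numpy as np
    np.savez(f"pics/{n}0.npz",p=p,d=d,K=ci["K"],eye=ci["eye"],o=np.array(ci["orientation"]))
E
```

```text
pics
{'time': 0.0, 'joints': array([ 1.12798334e+00,  2.76602541e-01,  1.50612612e+00, -2.91817219e-06,
        1.36070590e+00, -1.20979563e-01]), 'dq': array([2.21677192e-04, 6.46459836e-05, 9.16927013e-05, 1.27093648e-04,
       2.41676921e-03, 1.21767142e-03]), 'joint_torque': array([-1.84398661e-03, -4.16780126e+01, -2.45801586e+01, -1.49018765e-04,
        1.08667585e-02,  3.03393428e-06]), 'tool_pos': array([181.64377642, 545.0000924 , 230.43820594]), 'tool_rot': array([-1.55777296,  0.25303278, -0.25222921]), 'wrist_force': array([-0.53221964,  0.49709499, -0.0195872 ]), 'ft_torque': array([ 0.07213004, -0.01451315, -0.02713675]), 'gripper_width': 1.0010528600565893}
scene {'K': array([[399.60107442,   0.        , 252.56668495],
       [  0.        , 399.60107442, 191.63790879],
       [  0.        ,   0.        ,   1.        ]]), 'eye': array([ 929.46793761, -523.82424834,  726.67470088]), 'orientation': array([-2.26468406, -0.66022349,  0.30121148])}
side {'K': array([[495.09096832,   0.        , 248.09767187],
       [  0.        , 495.09096832, 192.99424294],
       [  0.        ,   0.        ,   1.        ]]), 'eye': array([ 344.08215611,  892.62972899, 1049.25488871]), 'orientation': array([-0.44060838,  2.79086804, -1.13446613])}
wrist {'K': array([[301.52193902,   0.        , 258.51723324],
       [  0.        , 301.52193902, 189.71068779],
       [  0.        ,   0.        ,   1.        ]]), 'eye': array([103.61038347, 571.23148276, 371.87238937]), 'orientation': array([2.32651471, 1.67602865, 0.27050905])}
```

View pics/scene0.png

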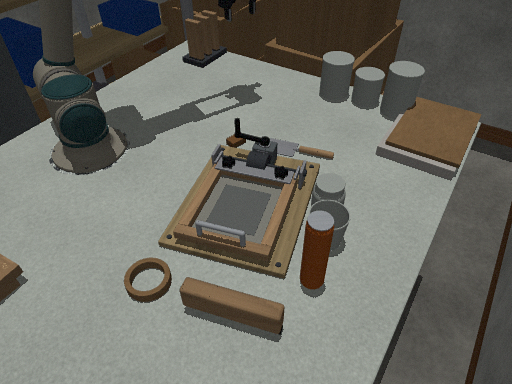

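View pics/side0.png

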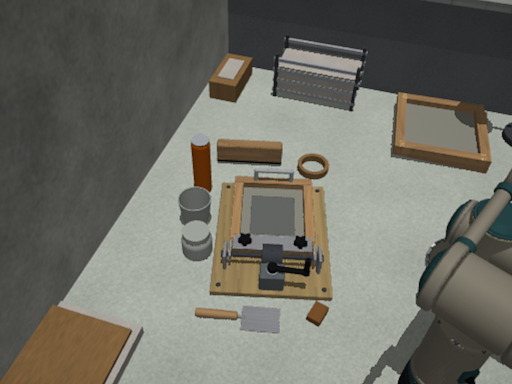

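View pics/wrist0.png

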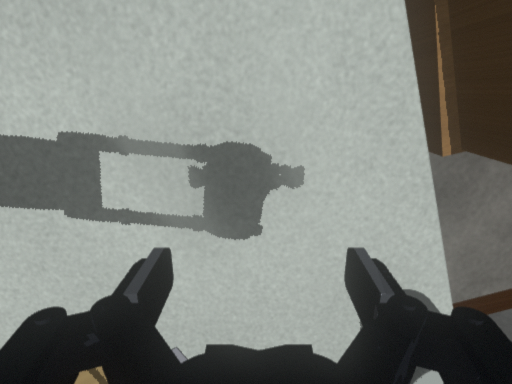

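The pictures show the press in the middle. In the scene view the handle bar is near (221,235), the lever post near (237,128) and the pivot near (264,142). In the side view they are near (275,173), (308,265) and (272,267). I'll measure them more closely.

```bash
cat > h.py <<'E'
import numpy as np,cv2
from scipy.spatial.transform import Rotation as R
def load(n):
    z=np.load(f"pics/{n}.npz");return z['p'],z['d'],z['K'],z['eye'],R.from_rotvec(z['o']).as_matrix()
def ray(c,u,v):
    p,d,K,e,M=c; r=M@np.linalg.inv(K)@np.array([u,v,1.]);return e,r
def onplane(c,u,v,z):
    e,r=ray(c,u,v);return e+r*(z-e[2])/r[2]
def bydepth(c,u,v):
    e,r=ray(c,u,v);return e+r*c[1][int(round(v)),int(round(u))]
def cloud(c):
    p,d,K,e,M=c;v,u=np.mgrid[:384,:512]
    X=np.stack([u,v,np.ones_like(u)],-1)@np.linalg.inv(K).T*d[...,None]
    W=X@M.T+e;W[d<=0]=np.nan;return W
def proj(c,P):
    p,d,K,e,M=c;q=K@(M.T@(np.array(P)-e));return q[:2]/q[2]
def tri(c1,u1,c2,u2):
    e1,r1=ray(c1,*u1);e2,r2=ray(c2,*u2)
    A=np.stack([r1,-r2],1);s=np.linalg.lstsq(A,e2-e1,rcond=None)[0]
    a=e1+s[0]*r1;b=e2+s[1]*r2;return (a+b)/2,np.linalg.norm(a-b)
E
python3 - <<'E'
from h import *
for n,(x0,y0,x1,y1),k in(("scene0",(160,110,340,270),4),("side0",(200,150,345,305),5)):
    p=load(n)[0];cv2.imwrite(f"pics/{n}c.png",cv2.resize(p[y0:y1,x0:x1,::-1],None,fx=k*.9,fy=k*.9,interpolation=cv2.INTER_CUBIC)[:600,:800])
E
python3 - <<'E'
from h import *
for n in("scene0","side0"):
    c=load(n);W=cloud(c);p=c[0].astype(int)
    x0,y0,x1,y1=((160,110,340,270) if n=="scene0" else (200,150,345,305))
    roi=np.zeros(p.shape[:2],bool);roi[y0:y1,x0:x1]=1
    # handle: height 85..100
    m=roi&(W[...,2]>86)&(W[...,2]<100)
    # board top by color not needed; print clusters
    k,l,st,ce=cv2.connectedComponentsWithStats(m.astype(np.uint8))
    for i in range(1,k):
        if st[i,4]>15: q=W[l==i];print(n,"z86-100",st[i],q.mean(0).round(1),q.min(0).round(),q.max(0).round())
    m=roi&(W[...,2]>106)&(W[...,2]<140)
    k,l,st,ce=cv2.connectedComponentsWithStats(m.astype(np.uint8))
    for i in range(1,k):
        if st[i,4]>3: q=W[l==i];print(n,"z106+",st[i],q.mean(0).round(1),q.min(0).round(),q.max(0).round())
    # board top z 15-21
    m=roi&(W[...,2]>14)&(W[...,2]<22)
    q=W[m][:,:2].astype(np.float32);print(cv2.minAreaRect(q))
E
```

```text
scene0 z86-100 [235 130  35  13 140] [448.9 203.9  89.6] [396. 189.  86.] [494. 222. 100.]
scene0 z86-100 [195 220  50  18 292] [ 565.9 -107.    93.9] [ 511. -124.   86.] [618. -89.  99.]
scene0 z86-100 [302 252  27  14 119] [770.1 -76.2  92.8] [740. -85.  86.] [788. -53. 100.]
scene0 z106+ [234 118   6  11  52] [403.6 195.1 122.2] [395. 189. 107.] [409. 204. 135.]
scene0 z106+ [303 238  28  22 301] [769.6 -76.6 123. ] [740. -85. 106.] [789. -53. 140.]
((562.896728515625, 68.17111206054688), (398.3706970214844, 503.59783935546875), 16.67245101928711)
side0 z86-100 [200 167  11   8  40] [746.2 -40.4  92.3] [737. -58.  86.] [759. -30. 100.]
side0 z86-100 [255 168  39   7 162] [ 561.2 -102.3   94.3] [ 509. -123.   86.] [616. -86. 100.]
side0 z86-100 [268 261  43  14 240] [447.1 207.7  90.1] [392. 193.  86.] [492. 225. 100.]
side0 z106+ [200 155  11  14 106] [745.3 -42.2 123.4] [736. -62. 106.] [759. -29. 140.]
side0 z106+ [305 257   7  12  63] [400.2 201.5 124.6] [394. 192. 106.] [407. 206. 138.]
((558.7311401367188, 3.20751953125), (363.58416748046875, 543.7876586914062), 12.688474655151367)
```

View pics/scene0c.png

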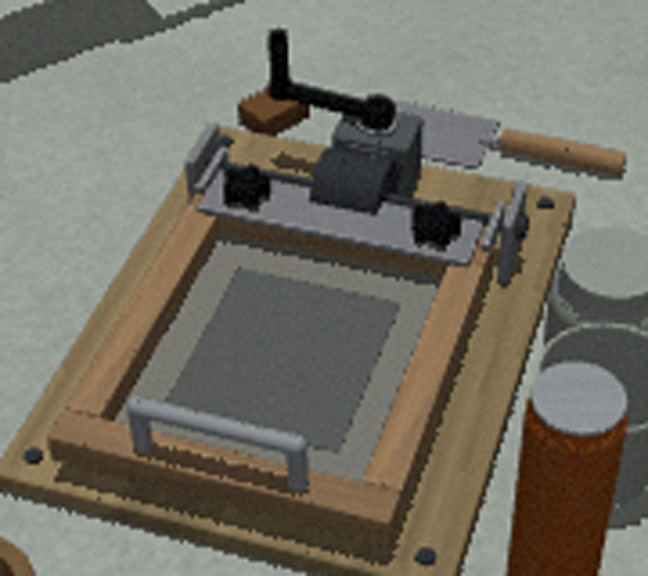

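View pics/side0c.png

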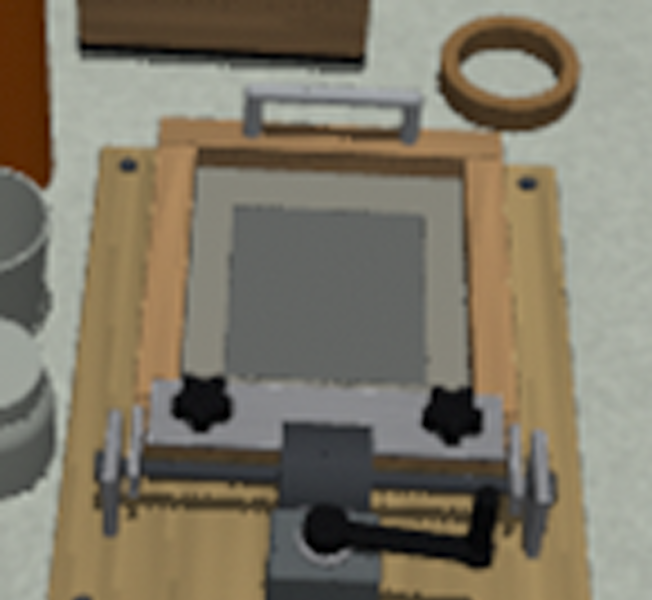

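```bash
python3 - <<'E'
from h import *
a=load("scene0");b=load("side0")
S=lambda x,y:(160+x/3.6-.4,110+y/3.6-.4)
D=lambda x,y:(200+x/4.5-.4,150+y/4.5-.4)
for n,s,d in(("barR(lowx)",(135,402),(420,98)),("barL",(305,442),(248,92)),("posttop",(278,33),(485,492)),("knob",(378,112),(325,528)),("boltA",(33,456),(527,184)),("boltB",(425,556),(128,165))):
    print(n,*tri(a,S(*s),b,D(*d)))
print("bolts z18",[onplane(a,*S(*q),18).round(1) for q in((33,456),(425,556),(545,203))],[onplane(b,*D(*q),18).round(1) for q in((527,184),(128,165))])
# bar fit, pca
for n,c in(("scene0",a),("side0",b)):
    W=cloud(c);m=(W[...,2]>88)&(W[...,2]<100)&(abs(W[...,0]-563)<60)&(abs(W[...,1]+105)<30)
    q=W[m];mu=q.mean(0);v=np.linalg.svd(q-mu)[2][0];print(n,mu,v,np.degrees(np.arctan2(v[1],v[0])), np.percentile(((q-mu)@v),[1,99]))
    m=(W[...,2]>108)&(W[...,2]<140)&(abs(W[...,0]-402)<20)&(abs(W[...,1]-198)<20);q=W[m];print(' post',q.mean(0),W[m&(W[...,2]>125)].mean(0), q[:,2].max())
    # lever arm + knob
    m=(W[...,2]>78)&(W[...,2]<88+20)&(abs(W[...,0]-440)<70)&(abs(W[...,1]-205)<35);q=W[m]
    print(' arm',np.median(q,0),q.min(0),q.max(0))
    # hinge_block top z~72
    m=(W[...,2]>69)&(W[...,2]<76)&(abs(W[...,0]-470)<60)&(abs(W[...,1]-210)<60);print(' block',W[m].mean(0),m.sum(),cv2.minAreaRect(W[m][:,:2].astype(np.float32)))
E
```

```text
barR(lowx) [ 512.2910873  -116.8560163    92.23163729] 2.4108510707973094
barL [615.37098632 -88.60434551  91.94810659] 0.6693966696935911
posttop [402.40007085 197.87805038 132.63445679] 0.5649569121540494
knob [480.8656576 210.4814388  83.7350448] 0.26898098470912385
boltA [ 438.50744239 -139.67385723   17.75387982] 0.36376152021612745
boltB [689.47663525 -73.24291744  18.15454389] 1.0019425997310076
bolts z18 [array([ 438.5, -139.9,   18. ]), array([689. , -73.3,  18. ]), array([602.2, 254.7,  18. ])] [array([ 438.6, -139.3,   18. ]), array([690. , -73.2,  18. ])]
scene0 [ 565.9322148  -106.87047803   94.08790086] [ 0.96680039  0.25552892 -0.00140404] 14.804943513133471 [-54.82655978  52.5174958 ]
 post [403.64922869 195.20191321 122.81845   ] [402.75912792 196.27129026 130.48395324] 134.68896778558212
 arm [447.82339449 200.69214903  87.34327807] [396.44811257 187.6816571   78.20656618] [493.59666417 222.28418587 106.81872137]
 block [487.82076609 202.03548341  71.9773519 ] 146 ((484.77838134765625, 190.314208984375), (59.432106018066406, 87.47618103027344), 9.165003776550293)
side0 [ 561.24718624 -102.39237348   94.60091345] [-0.96727463 -0.25363536 -0.00699248] -165.3068941251733 [-54.75580043  51.92004231]
 post [400.16659469 201.40030744 124.91220685] [400.23100178 200.09498816 131.88368926] 138.11551971839185
 arm [452.70244046 207.31662086  88.57213119] [391.82818004 170.02935556  78.10691651] [509.27920534 234.5816695  106.32237743]
 block [484.31057586 207.47578258  72.58534746] 283 ((483.1876525878906, 198.7945098876953), (57.97414779663086, 72.82469940185547), 15.008124351501465)
```

```bash
python3 - <<'E'
from h import *
from cell import *
s=state();M=R.from_rotvec(s['tool_rot']).as_matrix();print(M.round(3), s['joints'],s['tool_pos'])
z=M[:,2];print("jaw ang",np.degrees(np.arctan2(z[1],z[0])),"lever ang 189.1 tangent 99.1; bar jaw 104.9")
c=camera_info("wrist");W=R.from_rotvec(c['orientation']).as_matrix();print((M.T@(c['eye']-s['tool_pos'])).round(1),(M.T@W).round(3))
E
```

```text
[[ 0.949 -0.001  0.316]
 [-0.316 -0.001  0.949]
 [-0.    -1.    -0.001]] [ 1.12802847e+00  2.76453546e-01  1.50582078e+00  2.70682622e-05
  1.36069988e+00 -1.20969121e-01] [181.67146794 545.14350485 230.64483612]
jaw ang 71.56197356547416 lever ang 189.1 tangent 99.1; bar jaw 104.9
[-8.230e+01 -1.413e+02 -1.000e-01] [[ 0.001  0.949  0.317]
 [-0.    -0.317  0.949]
 [ 1.    -0.001  0.   ]]
```

Request:
apply_moves(plan=[0.5,15,-25,0,0,0,3,0.5,37,-58,0,0,0,6,0.5,59,-93,0,0,0,10,0.5,81,-128,0,0,0,14,0.5,103,-163,0,0,0,18,0.5,125,-198,0,0,0,21,0.5,147,-232,0,0,0,24,0.5,169,-267,0,0,0,26,0.5,191,-302,0,0,0,27.5,0.5,211,-332,-20,0,0,27.5])

```text
time: 0.98
tool_pos: [396.1, 212.1, 214.2]
tool_rot: [-1.566, -0.131, 0.118]
wrist_force: [0.9, 0.6, -0.3]
gripper_width: 0.497
```

Request:
apply_moves(plan=[0.5,6,-10,-10,0,0,0,0.5,9.5,-15.5,-15,0,0,0,0.5,9.5,-15.5,-15,0,0,0])

```text
time: 1.23
tool_pos: [402.0, 196.8, 195.1]
tool_rot: [-1.568, -0.12, 0.125]
wrist_force: [-0.4, 0.8, -0.0]
gripper_width: 0.5
```

```bash
cat > snap.py <<'E'
import sys
from h import *
from cell import *
n,t=sys.argv[1:3]
ci=camera_info(n);p,d=snapshot(n);cv2.imwrite(f"pics/{t}.png",p[:,:,::-1])
np.savez(f"pics/{t}.npz",p=p,d=d,K=ci["K"],eye=ci["eye"],o=np.array(ci["orientation"]))
s=state();print(s['time'],s['tool_pos'].round(1),s['wrist_force'].round(2),s['ft_torque'].round(2),s['gripper_width'],s['joints'].round(3))
E
python3 snap.py wrist w1
```

```text
1.2833 [402.  198.  195.9] [-0.46  0.15 -0.81] [0.02 0.01 0.03] 0.4997660670874567 [ 3.010e-01  1.100e-01  1.814e+00  1.000e-03  1.219e+00 -1.427e+00]
```

View pics/w1.png

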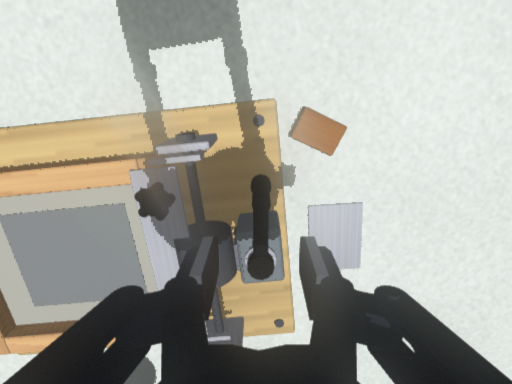

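```bash
python3 - <<'E'
from h import *
c=load("w1")
for P in((402.4,197.9,133),(402.4,197.9,88),(480.9,210.5,88),(402,198,196)):print(P,proj(c,P))
print(onplane(c,261,183,133),onplane(c,261,183,88),onplane(c,261,262,88),onplane(c,261,262,133))
W=cloud(c);print(W[183,261],W[262,261],W[225,261])
E
```

```text
(402.4, 197.9, 133) [259.39042894 209.36638705]
(402.4, 197.9, 88) [259.25583156 189.90335955]
(480.9, 210.5, 88) [259.5289651  269.21653128]
(402, 198, 196) [260.00493803 253.50731722]
[382.42417073 195.90846645 133.        ] [395.97295634 198.41232982  88.        ] [472.92614557 210.64935198  88.        ] [445.45168154 205.93104062 133.        ]
[392.58171977 197.78561734  99.26341872] [472.11104635 210.50937138  89.33503842] [436.28858322 204.84241137  85.53592875]
```

```bash
python3 - <<'E'
from h import *
c=load("w1")
for P in((351.2,188.3,18),(602,254.7,18)):print(P,proj(c,P))
p=c[0];cv2.imwrite("pics/w1c.png",cv2.resize(p[90:300,180:380,::-1],None,fx=2.8,fy=2.8,interpolation=cv2.INTER_CUBIC))
E
```

```text
(351.2, 188.3, 18) [257.62599783 120.88016686]
(602, 254.7, 18) [278.41074262 323.00727582]
```

View pics/w1c.png

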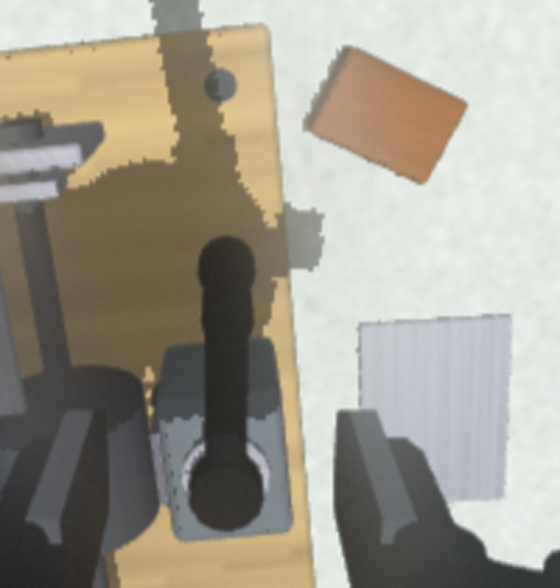

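The wrist view puts the post at (259–261, 190–210), centred between the fingers. The board bolt at (258.6,120) is within 1 px of where I predicted it. I'll descend around the post.

Request:
apply_moves(plan=[0.5,0,0,-25,0,0,0,0.5,0,1,-55,0,0,0,0.5,0,1,-80,0,0,0,0.5,0,1,-95,0,0,0,0.4,0,1,-99,0,0,0,0.3,0,1,-99,0,0,0,0.3,0,1,-99,0,0,0])

```text
time: 1.87
tool_pos: [402.9, 200.2, 98.3]
tool_rot: [-1.566, -0.127, 0.124]
wrist_force: [-0.6, 0.2, 0.1]
gripper_width: 0.3
```

```bash
python3 snap.py side s1; python3 - <<'E'
from h import *
p=load("s1")[0];cv2.imwrite("pics/s1c.png",cv2.resize(p[200:330,220:350,::-1],None,fx=4.5,fy=4.5,interpolation=cv2.INTER_CUBIC))
E
```

```text
1.9167 [403.3 200.1  98.7] [-0.26 -0.58  0.19] [-0.01 -0.03 -0.01] 0.30033607625765146 [ 0.306  0.211  1.965  0.     0.962 -1.425]
```

View pics/s1c.png

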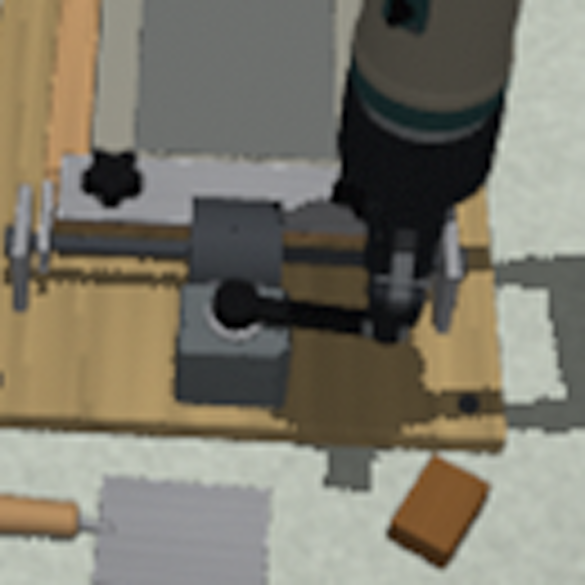

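```bash
cat > arc.py <<'E'
import sys
from h import *
# arc.py psi0 step n : shifts from psi0
P=np.array([481,210.5]);r=79.
a0,st,n=map(float,sys.argv[1:4])
f=lambda a:P+r*np.array([np.cos(np.radians(a)),np.sin(np.radians(a))])
for i in range(1,int(n)+1):
    d=f(a0-st*i)-f(a0);print(f"0.3, {d[0]:.1f}, {d[1]:.1f}, 0, 0, 0, {-st*i:.1f},",end=' ')
print()
E
cat > feel.py <<'E'
from h import *
from cell import *
P=np.array([481,210.5]);F=[];
s=state();p=s['tool_pos'];d=(p[:2]-P);r=np.linalg.norm(d);u=d/r;t=np.array([u[1],-u[0]])
y=R.from_rotvec(s['tool_rot']).as_matrix()[:,2]
f=s['wrist_force'];print(round(s['time'],2),p.round(1),'psi %.1f r %.1f yaw %.1f push %.2f radial %.2f fz %.2f w %.3f'%(np.degrees(np.arctan2(d[1],d[0]))%360,r,np.degrees(np.arctan2(y[1],y[0])),-f[:2]@t,-f[:2]@u,f[2],s['gripper_width']))
# same with jaw-normal direction
n=y[:2]/np.linalg.norm(y[:2]);print('push along jaw %.2f'%(-f[:2]@n))
E
python3 feel.py; python3 arc.py 187.6 1.2 10
```

```text
1.92 [403.3 200.1  98.7] psi 187.6 r 78.4 yaw 99.1 push 0.54 radial -0.33 fz 0.19 w 0.300
push along jaw 0.53
0.3, -0.2, 1.6, 0, 0, 0, -1.2, 0.3, -0.4, 3.3, 0, 0, 0, -2.4, 0.3, -0.5, 4.9, 0, 0, 0, -3.6, 0.3, -0.6, 6.6, 0, 0, 0, -4.8, 0.3, -0.7, 8.2, 0, 0, 0, -6.0, 0.3, -0.7, 9.9, 0, 0, 0, -7.2, 0.3, -0.7, 11.6, 0, 0, 0, -8.4, 0.3, -0.6, 13.2, 0, 0, 0, -9.6, 0.3, -0.6, 14.9, 0, 0, 0, -10.8, 0.3, -0.5, 16.5, 0, 0, 0, -12.0,
```

Request:
apply_moves(plan=[0.3,-0.2,1.6,0,0,0,-1.2,0.3,-0.4,3.3,0,0,0,-2.4,0.3,-0.5,4.9,0,0,0,-3.6,0.3,-0.6,6.6,0,0,0,-4.8,0.3,-0.7,8.2,0,0,0,-6.0,0.3,-0.7,9.9,0,0,0,-7.2,0.3,-0.7,11.6,0,0,0,-8.4,0.3,-0.6,13.2,0,0,0,-9.6,0.3,-0.6,14.9,0,0,0,-10.8,0.3,-0.5,16.5,0,0,0,-12.0])

```text
time: 2.75
tool_pos: [402.5, 213.2, 97.9]
tool_rot: [-1.575, 0.039, -0.041]
wrist_force: [0.9, -7.6, 4.1]
gripper_width: 0.303
```

```bash
python3 feel.py; python3 arc.py 175.6 1.2 6
```

```text
2.75 [402.5 213.2  97.9] psi 178.0 r 78.6 yaw 87.1 push 7.53 radial 1.15 fz 4.12 w 0.303
push along jaw 7.51
0.3, 0.1, 1.6, 0, 0, 0, -1.2, 0.3, 0.3, 3.3, 0, 0, 0, -2.4, 0.3, 0.5, 4.9, 0, 0, 0, -3.6, 0.3, 0.8, 6.6, 0, 0, 0, -4.8, 0.3, 1.1, 8.2, 0, 0, 0, -6.0, 0.3, 1.4, 9.8, 0, 0, 0, -7.2,
```

Request:
apply_moves(plan=[0.3,0.1,1.6,0,0,0,-1.2,0.3,0.3,3.3,0,0,0,-2.4,0.3,0.5,4.9,0,0,0,-3.6,0.3,0.8,6.6,0,0,0,-4.8,0.3,1.1,8.2,0,0,0,-6.0,0.3,1.4,9.8,0,0,0,-7.2])

```text
time: 3.25
tool_pos: [403.4, 222.9, 97.9]
tool_rot: [-1.571, 0.138, -0.14]
wrist_force: [0.8, -8.3, 6.4]
gripper_width: 0.3
```

```bash
python3 feel.py; python3 arc.py 168.4 1 6
```

```text
3.25 [403.4 222.9  97.9] psi 171.0 r 78.6 yaw 79.9 push 8.08 radial 2.06 fz 6.42 w 0.300
push along jaw 8.04
0.3, 0.3, 1.3, 0, 0, 0, -1.0, 0.3, 0.6, 2.7, 0, 0, 0, -2.0, 0.3, 0.9, 4.0, 0, 0, 0, -3.0, 0.3, 1.3, 5.4, 0, 0, 0, -4.0, 0.3, 1.7, 6.7, 0, 0, 0, -5.0, 0.3, 2.1, 8.0, 0, 0, 0, -6.0,
```

Request:
apply_moves(plan=[0.3,0,0,1,0,0,0,0.3,0,0,2,0,0,0])

```text
time: 3.42
tool_pos: [402.9, 223.2, 99.0]
tool_rot: [-1.571, 0.139, -0.138]
wrist_force: [1.6, -6.2, -6.0]
gripper_width: 0.299
```

```bash
python3 feel.py
```

```text
3.42 [402.9 223.2  99. ] psi 170.8 r 79.1 yaw 79.9 push 5.84 radial 2.62 fz -6.05 w 0.299
push along jaw 5.80
```

Request:
apply_moves(plan=[0.3,0.3,1.3,0,0,0,-1.0,0.3,0.6,2.7,-0.5,0,0,-2.0,0.3,0.9,4.0,-1,0,0,-3.0,0.3,1.3,5.4,-1,0,0,-4.0,0.3,1.7,6.7,-1,0,0,-5.0,0.3,2.1,8.0,-1,0,0,-6.0])

```text
time: 3.92
tool_pos: [404.4, 230.6, 98.6]
tool_rot: [-1.565, 0.222, -0.22]
wrist_force: [-1.4, -8.6, 5.6]
gripper_width: 0.293
```

```bash
python3 feel.py; python3 arc.py 162.4 1 5
```

```text
3.92 [404.4 230.6  98.6] psi 165.3 r 79.2 yaw 73.9 push 8.69 radial 0.87 fz 5.55 w 0.293
push along jaw 8.66
0.3, 0.4, 1.3, 0, 0, 0, -1.0, 0.3, 0.9, 2.6, 0, 0, 0, -2.0, 0.3, 1.4, 3.9, 0, 0, 0, -3.0, 0.3, 1.8, 5.2, 0, 0, 0, -4.0, 0.3, 2.4, 6.5, 0, 0, 0, -5.0,
```

Request:
apply_moves(plan=[0.3,0.4,1.3,0,0,0,-1.0,0.3,0.9,2.6,0,0,0,-2.0,0.3,1.4,3.9,0,0,0,-3.0,0.3,1.8,5.2,0,0,0,-4.0,0.3,2.4,6.5,0,0,0,-5.0])

```text
time: 4.33
tool_pos: [406.4, 237.0, 98.6]
tool_rot: [-1.557, 0.291, -0.289]
wrist_force: [-3.0, -8.9, 5.4]
gripper_width: 0.298
```

```bash
python3 feel.py; python3 arc.py 157.4 1 5
```

```text
4.33 [406.4 237.   98.6] psi 160.4 r 79.2 yaw 68.8 push 9.35 radial 0.19 fz 5.36 w 0.298
push along jaw 9.35
0.3, 0.5, 1.3, 0, 0, 0, -1.0, 0.3, 1.1, 2.5, 0, 0, 0, -2.0, 0.3, 1.7, 3.8, 0, 0, 0, -3.0, 0.3, 2.3, 5.0, 0, 0, 0, -4.0, 0.3, 2.9, 6.2, 0, 0, 0, -5.0,
```

Request:
apply_moves(plan=[0.3,0.5,1.3,0,0,0,-1.0,0.3,1.1,2.5,0,0,0,-2.0,0.3,1.7,3.8,0,0,0,-3.0,0.3,2.3,5.0,0,0,0,-4.0,0.3,2.9,6.2,0,0,0,-5.0])

```text
time: 4.75
tool_pos: [409.0, 243.2, 98.5]
tool_rot: [-1.547, 0.36, -0.357]
wrist_force: [-2.8, -8.9, 7.3]
gripper_width: 0.301
```

```bash
python3 feel.py; python3 arc.py 152.4 1 4
```

```text
4.75 [409.  243.2  98.5] psi 155.6 r 79.1 yaw 63.8 push 9.30 radial 1.11 fz 7.32 w 0.301
push along jaw 9.26
0.3, 0.6, 1.2, 0, 0, 0, -1.0, 0.3, 1.3, 2.4, 0, 0, 0, -2.0, 0.3, 2.0, 3.6, 0, 0, 0, -3.0, 0.3, 2.7, 4.8, 0, 0, 0, -4.0,
```

Request:
apply_moves(plan=[0.3,0.6,1.2,0.3,0,0,-1.0,0.3,1.3,2.4,0.5,0,0,-2.0,0.3,2.0,3.6,0.5,0,0,-3.0,0.3,2.7,4.8,0.5,0,0,-4.0])

```text
time: 5.08
tool_pos: [411.2, 247.7, 98.6]
tool_rot: [-1.539, 0.415, -0.411]
wrist_force: [-3.3, -8.5, 5.4]
gripper_width: 0.297
```

```bash
python3 feel.py; python3 arc.py 148.4 1 5
```

```text
5.08 [411.2 247.7  98.6] psi 151.9 r 79.1 yaw 59.9 push 9.04 radial 1.13 fz 5.37 w 0.297
push along jaw 9.00
0.3, 0.7, 1.2, 0, 0, 0, -1.0, 0.3, 1.5, 2.3, 0, 0, 0, -2.0, 0.3, 2.3, 3.5, 0, 0, 0, -3.0, 0.3, 3.1, 4.6, 0, 0, 0, -4.0, 0.3, 3.9, 5.7, 0, 0, 0, -5.0,
```

Still slack: the push is steady at about 9.0–9.3 N. Continuing.

Request:
apply_moves(plan=[0.3,0.7,1.2,0,0,0,-1.0,0.3,1.5,2.3,0,0,0,-2.0,0.3,2.3,3.5,0,0,0,-3.0,0.3,3.1,4.6,0,0,0,-4.0,0.3,3.9,5.7,0,0,0,-5.0])

```text
time: 5.5
tool_pos: [414.5, 253.0, 98.5]
tool_rot: [-1.526, 0.484, -0.478]
wrist_force: [-4.0, -9.7, 6.6]
gripper_width: 0.299
```

```bash
python3 feel.py; python3 arc.py 143.4 1 5
```

```text
5.5 [414.5 253.   98.5] psi 147.4 r 79.0 yaw 54.9 push 10.34 radial 1.85 fz 6.64 w 0.299
push along jaw 10.24
0.3, 0.8, 1.1, 0, 0, 0, -1.0, 0.3, 1.7, 2.2, 0, 0, 0, -2.0, 0.3, 2.6, 3.3, 0, 0, 0, -3.0, 0.3, 3.4, 4.3, 0, 0, 0, -4.0, 0.3, 4.3, 5.3, 0, 0, 0, -5.0,
```

Request:
apply_moves(plan=[0.3,0.8,1.1,0,0,0,-1.0,0.3,1.7,2.2,0,0,0,-2.0,0.3,2.6,3.3,0,0,0,-3.0])

```text
time: 5.75
tool_pos: [416.6, 256.1, 98.5]
tool_rot: [-1.517, 0.525, -0.519]
wrist_force: [-5.0, -9.3, 6.7]
gripper_width: 0.301
```

```bash
python3 feel.py; python3 arc.py 140.4 1 5
```

```text
5.75 [416.6 256.1  98.5] psi 144.7 r 78.9 yaw 51.8 push 10.52 radial 1.32 fz 6.71 w 0.301
push along jaw 10.44
0.3, 0.9, 1.1, 0, 0, 0, -1.0, 0.3, 1.8, 2.1, 0, 0, 0, -2.0, 0.3, 2.7, 3.1, 0, 0, 0, -3.0, 0.3, 3.7, 4.1, 0, 0, 0, -4.0, 0.3, 4.6, 5.1, 0, 0, 0, -5.0,
```

Request:
apply_moves(plan=[0.3,0.9,1.1,0,0,0,-1.0,0.3,1.8,2.1,0,0,0,-2.0,0.3,2.7,3.1,0,0,0,-3.0])

```text
time: 6.0
tool_pos: [418.8, 258.9, 98.5]
tool_rot: [-1.507, 0.566, -0.559]
wrist_force: [-5.3, -10.9, 6.2]
gripper_width: 0.3
```

```bash
python3 feel.py; python3 arc.py 137.4 1 5
```

```text
6.0 [418.8 258.9  98.5] psi 142.1 r 78.8 yaw 48.9 push 11.90 radial 2.52 fz 6.22 w 0.300
push along jaw 11.74
0.3, 0.9, 1.0, 0, 0, 0, -1.0, 0.3, 1.9, 2.0, 0, 0, 0, -2.0, 0.3, 2.9, 3.0, 0, 0, 0, -3.0, 0.3, 3.9, 3.9, 0, 0, 0, -4.0, 0.3, 4.9, 4.9, 0, 0, 0, -5.0,
```

Request:
apply_moves(plan=[0.3,0.9,1.0,0,0,0,-1.0,0.3,1.9,2.0,0,0,0,-2.0,0.3,2.9,3.0,0,0,0,-3.0])

```text
time: 6.25
tool_pos: [421.2, 261.7, 98.4]
tool_rot: [-1.497, 0.607, -0.6]
wrist_force: [-5.8, -10.9, 7.9]
gripper_width: 0.3
```

```bash
python3 feel.py; python3 arc.py 134.4 1 5
```

```text
6.25 [421.2 261.7  98.4] psi 139.4 r 78.7 yaw 45.9 push 12.01 radial 2.67 fz 7.87 w 0.300
push along jaw 11.82
0.3, 1.0, 1.0, 0, 0, 0, -1.0, 0.3, 2.0, 1.9, 0, 0, 0, -2.0, 0.3, 3.0, 2.8, 0, 0, 0, -3.0, 0.3, 4.1, 3.7, 0, 0, 0, -4.0, 0.3, 5.1, 4.6, 0, 0, 0, -5.0,
```

Request:
apply_moves(plan=[0.3,1.0,1.0,0,0,0,-1.0,0.3,2.0,1.9,0,0,0,-2.0])

```text
time: 6.42
tool_pos: [422.9, 263.5, 98.4]
tool_rot: [-1.49, 0.635, -0.626]
wrist_force: [-6.3, -11.6, 8.5]
gripper_width: 0.299
```

```bash
python3 feel.py; python3 arc.py 132.4 1 5
```

```text
6.42 [422.9 263.5  98.4] psi 137.6 r 78.7 yaw 43.8 push 12.86 radial 3.17 fz 8.48 w 0.299
push along jaw 12.63
0.3, 1.0, 0.9, 0, 0, 0, -1.0, 0.3, 2.1, 1.8, 0, 0, 0, -2.0, 0.3, 3.1, 2.7, 0, 0, 0, -3.0, 0.3, 4.2, 3.6, 0, 0, 0, -4.0, 0.3, 5.3, 4.4, 0, 0, 0, -5.0,
```

Request:
apply_moves(plan=[0.3,0.5,0.5,0,0,0,-0.5,0.3,1.0,0.9,0,0,0,-1.0])

```text
time: 6.58
tool_pos: [423.7, 264.3, 98.4]
tool_rot: [-1.486, 0.648, -0.639]
wrist_force: [-7.2, -10.7, 8.7]
gripper_width: 0.303
```

```bash
python3 feel.py
```

```text
6.58 [423.7 264.3  98.4] psi 136.8 r 78.6 yaw 42.9 push 12.72 radial 2.11 fz 8.70 w 0.303
push along jaw 12.55
```

Request:
apply_moves(plan=[0.3,-3,-3.2,0,0,0,0,0.35,-6,-6.4,0,0,0,0,0.45,-8.9,-9.5,0,0,0,0,0.5,-8.9,-9.5,0,0,0,0,0.5,-8.9,-9.5,10,0,0,0,0.5,-8.9,-9.5,35,0,0,0,0.5,-8.9,-9.5,70,0,0,0,0.5,-8.9,-9.5,100,0,0,0])

```text
time: 7.25
tool_pos: [419.7, 259.5, 200.2]
tool_rot: [-1.473, 0.643, -0.643]
wrist_force: [0.9, 0.3, -0.4]
gripper_width: 0.499
```

```bash
python3 snap.py wrist w2; python3 snap.py side s2;python3 - <<'E'
from h import *
p=load("s2")[0];cv2.imwrite("pics/s2c.png",cv2.resize(p[150:330,180:350,::-1],None,fx=3.3,fy=3.3,interpolation=cv2.INTER_CUBIC))
E
```

```text
7.3 [423.3 261.1 206.4] [1.31 1.06 4.12] [ 0.05 -0.07  0.04] 0.49791135124873664 [ 0.412  0.169  1.714  0.     1.246 -0.336]
7.35 [423.2 261.1 204.1] [0.25 0.17 0.61] [-0.    0.01 -0.05] 0.5041051623654307 [ 0.412  0.17   1.718  0.     1.241 -0.336]
```

View pics/s2c.png

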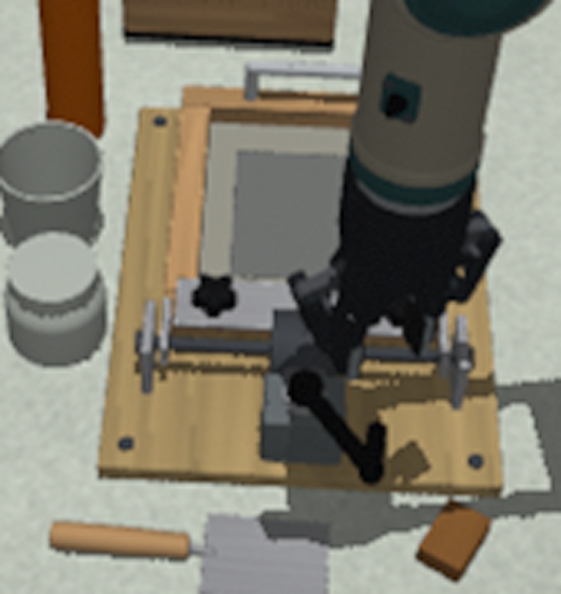

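View pics/w2.png

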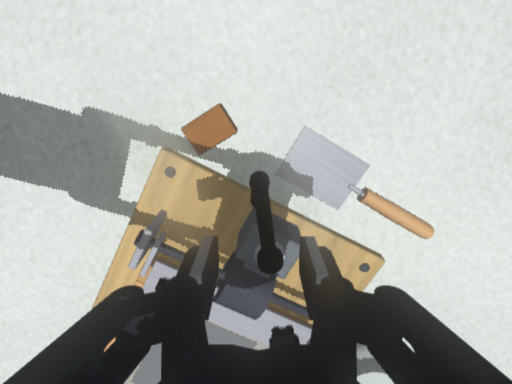

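Request:
apply_moves(plan=[0.5,5,-15,0,0,0,3,0.5,14,-40,0,0,0,7,0.5,24,-68,0,0,0,11.5,0.5,35,-96,0,0,0,16,0.5,45,-124,0,0,0,20.5,0.5,56,-152,0,0,0,25,0.5,67,-180,0,0,0,29.5,0.5,78,-208,0,0,0,34,0.5,89,-236,0,0,0,39,0.5,99,-262,0,0,0,44])

```text
time: 8.18
tool_pos: [519.1, -4.3, 198.1]
tool_rot: [-1.57, 0.04, -0.04]
wrist_force: [-0.3, 0.1, -0.2]
gripper_width: 0.496
```

Request:
apply_moves(plan=[0.5,10,-28,0,0,0,5,0.5,20,-52,0,0,0,9.5,0.5,30,-75,-5,0,0,14,0.5,37,-92,-10,0,0,17,0.5,41,-101,-15,0,0,18,0.5,41,-102,-15,0,0,18,0.5,41,-102,-15,0,0,18])

```text
time: 8.77
tool_pos: [559.2, -104.9, 182.8]
tool_rot: [-1.56, -0.201, 0.203]
wrist_force: [0.3, -0.0, -0.5]
gripper_width: 0.499
```

```bash
python3 snap.py wrist w3; python3 - <<'E'
from h import *
from cell import *
s=state();y=R.from_rotvec(s['tool_rot']).as_matrix();print(np.degrees(np.arctan2(y[1,2],y[0,2])),y[:,1])
c=load("w3")
for P in((513,-116.5,91),(564,-103,91),(615,-89,91)):print(proj(c,P))
W=cloud(c);m=(W[...,2]>86)&(W[...,2]<102)&(abs(W[...,0]-563)<70)&(abs(W[...,1]+105)<40)
q=W[m];print(m.sum(),q.mean(0),np.percentile(q,[2,98],0)); v=np.linalg.svd(q-q.mean(0))[2][0];print(v,np.degrees(np.arctan2(v[1],v[0])))
E
```

```text
8.8167 [ 559.2 -104.3  183.3] [-0.28  0.1  -0.56] [ 0.04  0.   -0.01] 0.4999589100342955 [-3.070e-01  2.980e-01  1.596e+00  1.000e-03  1.249e+00 -2.137e+00]
104.80746873986469 [-0.00123991  0.00115603 -0.99999856]
[258.38115103 136.56183666]
[258.5084939  200.78851158]
[259.16910462 257.09278378]
1844 [ 557.27573006 -105.97713247   94.3386794 ] [[ 510.18643246 -120.98934985   90.29284181]
 [ 610.56657778  -89.86548723   96.57979392]]
[0.96688318 0.25519919 0.0032067 ] 14.785465954557745
```

View pics/w3.png

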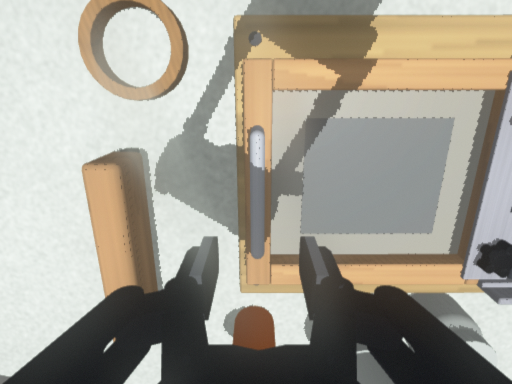

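The bar runs from (258,128) to (258,258) and lies midway between the fingers. I'll descend and grip it.

Request:
apply_moves(plan=[0.5,2,0.5,-25,0,0,0,0.5,4,1,-60,0,0,0,0.5,4,1,-88,0,0,0,0.5,4,1,-102,0,0,0,0.4,4,1,-107,0,0,0,0.2,4,1,-107,0,0,0,0.05,4,1,-107,0,0,0,0.05,4,1,-107,0,0,0,0.05,4,1,-107,0,0,0], squeeze=50)

```text
time: 9.57
tool_pos: [564.3, -104.8, 78.1]
tool_rot: [-1.564, -0.206, 0.203]
wrist_force: [-0.5, -5.0, -1.9]
gripper_width: 0.117
```

```bash
python3 snap.py side s3; python3 - <<'E'
from h import *
p=load("s3")[0];cv2.imwrite("pics/s3c.png",cv2.resize(p[130:310,180:350,::-1],None,fx=3.3,fy=3.3,interpolation=cv2.INTER_CUBIC))
# lift path: bar z 91.5-52=39 ; axis x_press
xp=np.array([np.cos(np.radians(104.8)),np.sin(np.radians(104.8))])
f=lambda t:(268*np.cos(t)-39*np.sin(t),268*np.sin(t)+39*np.cos(t))
for i in range(1,43,1):
    t=np.radians(i);r,h=f(t);d=(268-r)*xp;print(i,d.round(1),round(h-39,1),end=' | ')
E
```

```text
9.6167 [ 564.3 -104.8   78. ] [-0.01 -3.93 -2.24] [-0.7   0.13 -0.02] 0.11670460703406388 [-3.040e-01  3.980e-01  1.733e+00 -2.000e-03  1.008e+00 -2.134e+00]
1 [-0.2  0.7] 4.7 | 2 [-0.4  1.5] 9.3 | 3 [-0.6  2.3] 14.0 | 4 [-0.9  3.3] 18.6 | 5 [-1.1  4.3] 23.2 | 6 [-1.4  5.4] 27.8 | 7 [-1.7  6.5] 32.4 | 8 [-2.1  7.8] 36.9 | 9 [-2.4  9.1] 41.4 | 10 [-2.8 10.5] 45.9 | 11 [-3.2 12. ] 50.4 | 12 [-3.6 13.5] 54.9 | 13 [-4.  15.1] 59.3 | 14 [-4.4 16.8] 63.7 | 15 [-4.9 18.6] 68.0 | 16 [-5.4 20.4] 72.4 | 17 [-5.9 22.3] 76.7 | 18 [-6.4 24.3] 80.9 | 19 [-7.  26.4] 85.1 | 20 [-7.5 28.5] 89.3 | 21 [-8.1 30.7] 93.5 | 22 [-8.7 33. ] 97.6 | 23 [-9.3 35.3] 101.6 | 24 [-10.   37.7] 105.6 | 25 [-10.6  40.2] 109.6 | 26 [-11.3  42.8] 113.5 | 27 [-12.   45.4] 117.4 | 28 [-12.7  48. ] 121.3 | 29 [-13.4  50.8] 125.0 | 30 [-14.2  53.6] 128.8 | 31 [-14.9  56.4] 132.5 | 32 [-15.7  59.4] 136.1 | 33 [-16.5  62.3] 139.7 | 34 [-17.3  65.4] 143.2 | 35 [-18.1  68.5] 146.7 | 36 [-18.9  71.6] 150.1 | 37 [-19.8  74.9] 153.4 | 38 [-20.6  78.1] 156.7 | 39 [-21.5  81.5] 160.0 | 40 [-22.4  84.9] 163.1 | 41 [-23.3  88.3] 166.3 | 42 [-24.3  91.8] 169.3 |
```

View pics/s3c.png

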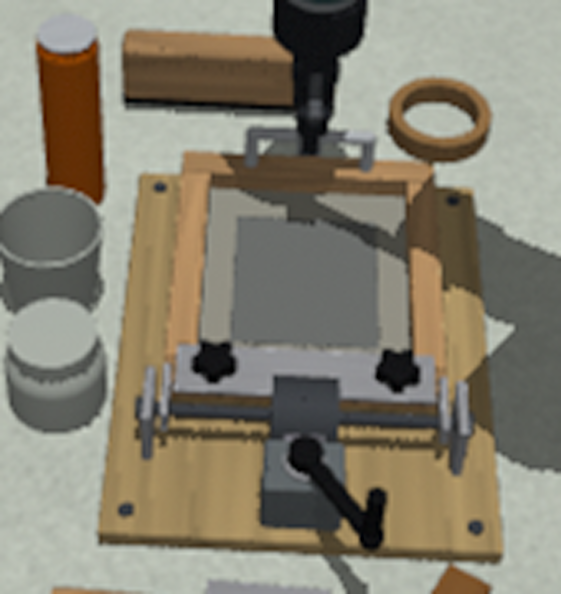

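Request:
apply_moves(plan=[0.05,-0.2,0.7,4.7,0,0,0,0.05,-0.4,1.5,9.3,0,0,0,0.05,-0.6,2.3,14,0,0,0,0.05,-0.9,3.3,18.6,0,0,0,0.05,-1.1,4.3,23.2,0,0,0,0.05,-1.4,5.4,27.8,0,0,0,0.05,-1.7,6.5,32.4,0,0,0,0.05,-2.1,7.8,36.9,0,0,0,0.05,-2.4,9.1,41.4,0,0,0,0.05,-2.8,10.5,45.9,0,0,0])

```text
time: 10.45
tool_pos: [561.5, -94.5, 123.8]
tool_rot: [-1.564, -0.205, 0.203]
wrist_force: [-0.3, -6.2, -2.1]
gripper_width: 0.112
```

```bash
python3 snap.py side s4; python3 - <<'E'
from h import *
p=load("s4")[0];cv2.imwrite("pics/s4c.png",cv2.resize(p[130:310,180:350,::-1],None,fx=3.3,fy=3.3,interpolation=cv2.INTER_CUBIC))
E
```

```text
10.5 [561.4 -94.3 124.7] [-1.29 -5.75 -0.45] [-1.11  0.1   0.  ] 0.11649467727312657 [-2.870e-01  3.450e-01  1.683e+00 -2.000e-03  1.110e+00 -2.117e+00]
```

View pics/s4c.png

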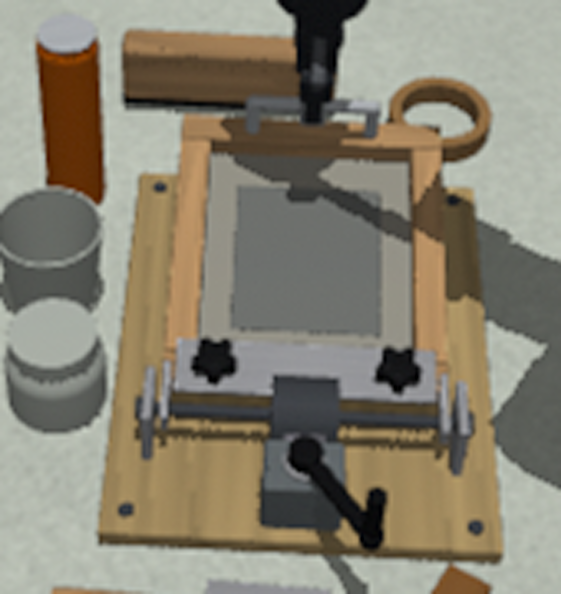

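Request:
apply_moves(plan=[0.05,-0.4,1.5,4.5,0,0,0,0.05,-0.8,3.0,9.0,0,0,0,0.05,-1.2,4.6,13.4,0,0,0,0.05,-1.6,6.3,17.8,0,0,0,0.05,-2.1,8.1,22.1,0,0,0,0.05,-2.6,9.9,26.5,0,0,0,0.05,-3.1,11.8,30.8,0,0,0,0.05,-3.6,13.8,35,0,0,0,0.05,-4.2,15.9,39.2,0,0,0,0.05,-4.7,18,43.4,0,0,0])

```text
time: 11.33
tool_pos: [556.9, -77.2, 166.9]
tool_rot: [-1.566, -0.206, 0.203]
wrist_force: [1.6, -7.5, -4.2]
gripper_width: 0.113
```

Request:
apply_moves(plan=[0.05,-0.6,2.2,4.2,0,0,0,0.05,-1.2,4.5,8.3,0,0,0,0.05,-1.8,6.8,12.3,0,0,0])

```text
time: 11.58
tool_pos: [555.1, -70.3, 179.8]
tool_rot: [-1.566, -0.206, 0.202]
wrist_force: [1.3, -7.2, -4.2]
gripper_width: 0.117
```

```bash
for i in 1 2; do python3 snap.py side s5$i;done; python3 - <<'E'
from h import *
p=load("s51")[0];cv2.imwrite("pics/s5c.png",cv2.resize(p[110:310,180:350,::-1],None,fx=2.9,fy=2.9,interpolation=cv2.INTER_CUBIC))
E
```

```text
11.6333 [555.  -70.  180.4] [ 1.12 -8.09 -2.84] [-1.43 -0.11 -0.  ] 0.11362545131175796 [-0.248  0.284  1.624 -0.003  1.23  -2.077]
11.6833 [555.  -70.1 180.1] [ 0.23 -6.77 -1.35] [-1.42 -0.13 -0.06] 0.1181026746207432 [-0.248  0.284  1.625 -0.003  1.229 -2.078]
```

View pics/s5c.png

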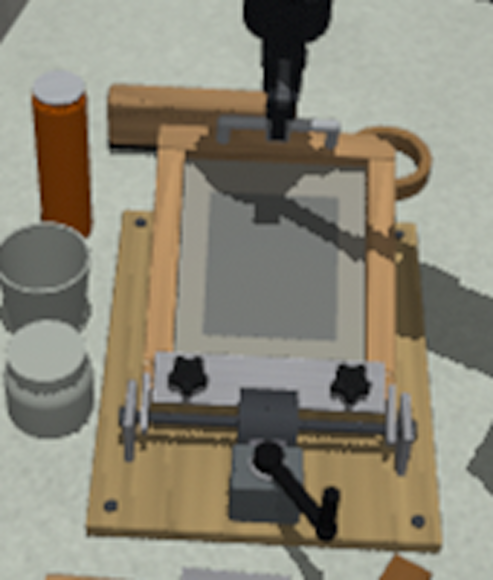

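Request:
apply_moves(plan=[0.05,-0.7,2.4,4.0,0,0,0,0.05,-2,7.5,11.9,0,0,0,0.05,-3.4,12.7,19.7,0,0,0,0.05,-4.9,18.3,27.2,0,0,0,0.05,-6.4,24.1,34.5,0,0,0,0.05,-8,30.1,41.6,0,0,0,0.05,-9.6,36.3,48.5,0,0,0,0.05,-11.3,42.8,55.1,0,0,0,0.05,-12.6,47.9,59.9,0,0,0,0.05,-14,53,64.7,0,0,0])

```text
time: 12.52
tool_pos: [541.4, -18.4, 245.8]
tool_rot: [-1.569, -0.207, 0.201]
wrist_force: [-0.2, -9.9, 3.5]
gripper_width: 0.118
```

Request:
apply_moves(plan=[0.05,0,0,0,0,0,0,0.05,0,0,0,0,0,0])

```text
time: 12.68
tool_pos: [541.3, -18.1, 246.1]
tool_rot: [-1.568, -0.208, 0.201]
wrist_force: [-0.5, -8.8, 5.0]
gripper_width: 0.114
```

```bash
for i in 1 2; do python3 snap.py side s6$i;done; python3 - <<'E'
from h import *
p=load("s61")[0];cv2.imwrite("pics/s6c.png",cv2.resize(p[90:310,180:350,::-1],None,fx=2.7,fy=2.7,interpolation=cv2.INTER_CUBIC))
E
```

```text
12.7333 [541.3 -18.1 246.1] [-0.79 -8.37  5.84] [-1.59  0.04 -0.08] 0.11743351066846104 [-0.158  0.214  1.553 -0.006  1.368 -1.988]
12.7833 [541.3 -18.2 246. ] [ 0.06 -8.17  4.23] [-1.56 -0.01  0.03] 0.11649914382407689 [-0.158  0.215  1.553 -0.006  1.368 -1.988]
```

View pics/s6c.png

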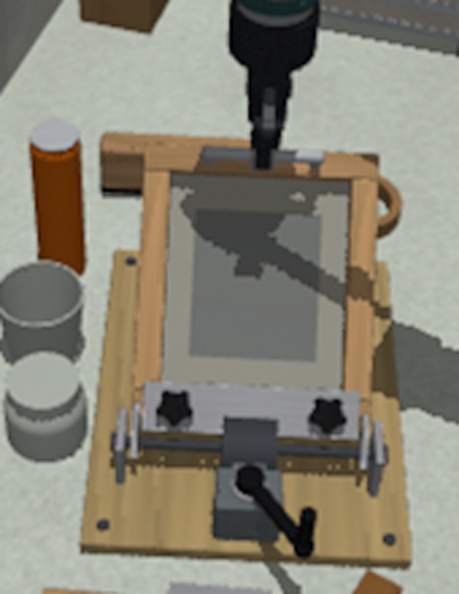

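Request:
apply_moves(plan=[0.05,0.2,-0.8,-0.7,0,0,0,0.05,0.4,-1.5,-1.3,0,0,0,0.05,0.4,-1.5,-1.3,0,0,0])

```text
time: 13.03
tool_pos: [541.7, -19.5, 244.8]
tool_rot: [-1.567, -0.207, 0.2]
wrist_force: [-0.7, -8.1, 5.9]
gripper_width: 0.113
```

```bash
cat > tq.py <<'E'
from h import *
from cell import *
import sys
xp=np.array([np.cos(np.radians(104.8)),np.sin(np.radians(104.8))])
s=state();f=s['wrist_force'];p=s['tool_pos']
H=np.array([494.9,155.4]);h=(H-p[:2])@xp/1000;z=(p[2]+14-52)/1000
fx=-f[:2]@xp;fz=-f[2];print(s['time'],p.round(1),'h %.3f z %.3f angle %.1f'%(h,z,np.degrees(np.arctan2(z,h)-np.arctan2(39,268))),'on bar: to hinge %.1f up %.1f lift torque %.2f tang N %.1f'%(fx,fz,fz*h+fx*z,(fz*h+fx*z)/.271))
E
python3 tq.py
```

```text
13.0333 [541.7 -19.5 244.8] h 0.181 z 0.207 angle 40.5 on bar: to hinge 7.6 up -5.9 lift torque 0.51 tang N 1.9
```

Request:
apply_moves(plan=[0.05,0.2,-0.8,-0.7,0,0,0,0.05,0.4,-1.5,-1.3,0,0,0,0.05,0.6,-2.3,-2.0,0,0,0,0.05,0.8,-3,-2.6,0,0,0])

```text
time: 13.37
tool_pos: [542.3, -21.7, 242.7]
tool_rot: [-1.566, -0.207, 0.2]
wrist_force: [-2.2, -6.1, 8.7]
gripper_width: 0.117
```

```bash
python3 tq.py;python3 snap.py side s7;python3 tq.py; python3 - <<'E'
from h import *
p=load("s7")[0];cv2.imwrite("pics/s7c.png",cv2.resize(p[90:310,180:350,::-1],None,fx=2.7,fy=2.7,interpolation=cv2.INTER_CUBIC))
E
```

```text
13.3667 [542.3 -21.7 242.7] h 0.183 z 0.205 angle 39.9 on bar: to hinge 5.3 up -8.7 lift torque -0.50 tang N -1.8
13.4167 [542.3 -21.8 242.6] [-1.59 -6.53  8.97] [-1.03  0.23 -0.08] 0.1137806031725901 [-0.166  0.218  1.557 -0.003  1.361 -1.996]
13.4167 [542.3 -21.8 242.6] h 0.183 z 0.205 angle 39.8 on bar: to hinge 5.9 up -9.0 lift torque -0.44 tang N -1.6
```

View pics/s7c.png

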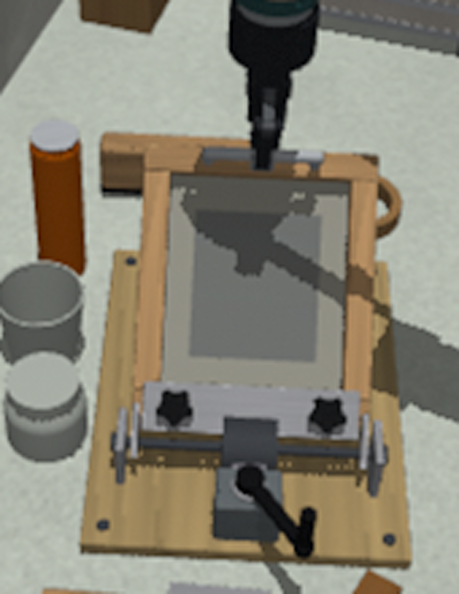

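Request:
apply_moves(plan=[0.05,0,-0.2,1.2,0,0,0,0.05,0.1,-0.4,2.3,0,0,0,0.05,0.1,-0.4,2.3,0,0,0])

```text
time: 13.67
tool_pos: [542.0, -20.9, 243.4]
tool_rot: [-1.563, -0.206, 0.202]
wrist_force: [-0.5, -5.6, 5.7]
gripper_width: 0.119
```

```bash
python3 tq.py; python3 - <<'E'
from h import *
# screen angle: frame top plane from side cloud s7, region of mesh inside
for n in("s61","s7"):
    c=load(n);W=cloud(c)
    xp=np.array([np.cos(np.radians(104.8)),np.sin(np.radians(104.8))]);yp=np.array([-xp[1],xp[0]])
    H=np.array([494.9,155.4]);a=-(W[...,:2]-H)@xp;b=(W[...,:2]-H)@yp;z=W[...,2]
    m=(a>40)&(a<170)&(abs(b)<60)&(z>60)&(z<230)
    k=np.polyfit(a[m],z[m],1);print(n,m.sum(),np.degrees(np.arctan(k[0])))
E
```

```text
13.6667 [542.  -20.9 243.4] h 0.183 z 0.205 angle 40.1 on bar: to hinge 5.3 up -5.7 lift torque 0.04 tang N 0.2
s61 2770 40.402124907983215
s7 2708 39.03020183363775
```

Request:
apply_moves(plan=[0.05,0,0,0,0,0,0,0.05,0,0,0,0,0,0,0.05,0,0,0,0,0,0,0.05,0,0,0,0,0,0,0.05,0,0,0,0,0,0,0.05,0,0,0,0,0,0])

```text
time: 14.17
tool_pos: [542.1, -21.2, 243.1]
tool_rot: [-1.564, -0.206, 0.202]
wrist_force: [-0.7, -4.3, 6.7]
gripper_width: 0.115
```

```bash
python3 tq.py;python3 snap.py side s8; python3 tq.py; cat > ang.py <<'E'
from h import *
import sys
for n in sys.argv[1:]:
    c=load(n);W=cloud(c)
    xp=np.array([np.cos(np.radians(104.8)),np.sin(np.radians(104.8))]);yp=np.array([-xp[1],xp[0]])
    H=np.array([494.9,155.4]);a=-(W[...,:2]-H)@xp;b=(W[...,:2]-H)@yp;z=W[...,2]
    m=(a>40)&(a<170)&(abs(b)<60)&(z>60)&(z<230)
    k=np.polyfit(a[m],z[m],1);print(n,m.sum(),np.degrees(np.arctan(k[0])))
E
python3 ang.py s61 s62 s7 s8
```

```text
14.1667 [542.1 -21.2 243.1] h 0.183 z 0.205 angle 40.0 on bar: to hinge 4.0 up -6.7 lift torque -0.41 tang N -1.5
14.2167 [542.1 -21.2 243.2] [-1.22 -4.5   6.06] [-0.9   0.22 -0.03] 0.11308156307214294 [-0.166  0.219  1.554 -0.002  1.366 -1.996]
14.2167 [542.1 -21.2 243.2] h 0.183 z 0.205 angle 40.0 on bar: to hinge 4.0 up -6.1 lift torque -0.28 tang N -1.0
s61 2770 40.402124907983215
s62 2764 40.213173313160866
s7 2708 39.03020183363775
s8 2718 39.194846119649945
```

Request:
apply_moves(plan=[0.18,0,0,0,0,0,0,0.22,0,0,0,0,0,0,0.26,0,0,0,0,0,0,0.26,0,0,0,0,0,0])

```text
time: 14.55
tool_pos: [541.2, -19.6, 241.0]
tool_rot: [-1.559, -0.203, 0.204]
wrist_force: [-1.0, 0.1, 0.0]
gripper_width: 0.264
```

```bash
python3 tq.py;python3 snap.py side s9;python3 snap.py side s91; python3 ang.py s9 s91;python3 - <<'E'
from h import *
p=load("s91")[0];cv2.imwrite("pics/s9c.png",cv2.resize(p[90:310,180:350,::-1],None,fx=2.7,fy=2.7,interpolation=cv2.INTER_CUBIC))
E
```

```text
14.55 [541.2 -19.6 241. ] h 0.181 z 0.203 angle 40.0 on bar: to hinge -0.4 up -0.0 lift torque -0.09 tang N -0.3
14.6 [541.3 -19.7 241. ] [-0.83  0.73  0.04] [-0.03 -0.02  0.04] 0.26029176674501153 [-1.660e-01  2.210e-01  1.557e+00  1.000e-03  1.365e+00 -1.996e+00]
14.65 [541.4 -19.9 241.1] [0.26 0.3  0.29] [ 0.08  0.04 -0.03] 0.2603485038084147 [-1.660e-01  2.210e-01  1.557e+00  1.000e-03  1.365e+00 -1.996e+00]
s9 2724 39.541833695749105
s91 2722 39.394413913995635
```

View pics/s9c.png

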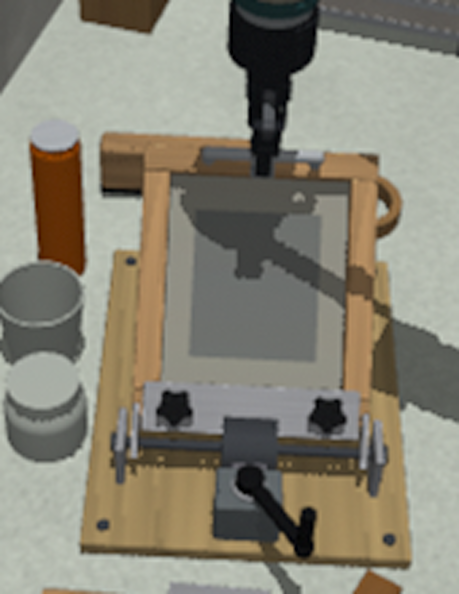

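Released: the force on the tool is zero and the screen is at about 39.4°. Before withdrawing I'll watch for creep.

Request:
apply_moves(plan=[0.26,0,0,0,0,0,0,0.26,0,0,0,0,0,0,0.26,0,0,0,0,0,0,0.26,0,0,0,0,0,0,0.26,0,0,0,0,0,0,0.26,0,0,0,0,0,0,0.26,0,0,0,0,0,0,0.26,0,0,0,0,0,0,0.26,0,0,0,0,0,0,0.26,0,0,0,0,0,0])

```text
time: 15.48
tool_pos: [541.6, -20.4, 241.5]
tool_rot: [-1.561, -0.204, 0.204]
wrist_force: [0.8, -0.6, 0.6]
gripper_width: 0.26
```

```bash
python3 tq.py;python3 snap.py side s10;python3 snap.py side s101; python3 ang.py s9 s91 s10 s101; python3 - <<'E'
from h import *
for n in("s91","s10"):
    p=load(n)[0]
    print(n)
a=load("s91")[0].astype(int);b=load("s10")[0].astype(int);d=abs(a-b).sum(2);m=d>60;print(m.sum(),np.argwhere(m)[:10])
E
```

```text
15.4833 [541.6 -20.4 241.5] h 0.182 z 0.204 angle 39.9 on bar: to hinge 0.8 up -0.6 lift torque 0.06 tang N 0.2
15.5333 [541.6 -20.4 241.5] [-0.33 -0.54 -0.87] [ 0.05 -0.01 -0.04] 0.25919701289967517 [-0.166  0.22   1.556  0.     1.365 -1.996]
15.5833 [541.6 -20.4 241.6] [0.51 0.06 0.84] [ 0.03  0.03 -0.03] 0.2587793208776474 [-0.166  0.22   1.556  0.     1.365 -1.996]
s9 2724 39.541833695749105
s91 2722 39.394413913995635
s10 2726 39.51574362423962
s101 2733 39.360308752118286
s91
s10
92 [[ 15 303]
 [ 15 304]
 [ 92 297]
 [ 95 265]
 [109 265]
 [111 266]
 [112 266]
 [113 266]
 [113 267]
 [113 293]]
```

No creep over 1 s (39.4–39.5°). Withdrawing straight up.

Request:
apply_moves(plan=[0.26,0,0,4,0,0,0,0.26,0,0,10,0,0,0,0.26,0,0,18,0,0,0,0.26,0,0,28,0,0,0,0.26,0,0,42,0,0,0,0.26,0,0,60,0,0,0,0.26,0,0,80,0,0,0,0.26,0,0,90,0,0,0,0.26,0,0,90,0,0,0])

```text
time: 16.33
tool_pos: [543.0, -20.6, 335.0]
tool_rot: [-1.563, -0.209, 0.199]
wrist_force: [-0.5, 0.4, 1.5]
gripper_width: 0.257
```

Request:
apply_moves(plan=[0.26,0,0,0,0,0,0,0.26,0,0,0,0,0,0,0.26,0,0,0,0,0,0,0.26,0,0,0,0,0,0,0.26,0,0,0,0,0,0,0.26,0,0,0,0,0,0,0.26,0,0,0,0,0,0,0.26,0,0,0,0,0,0])

```text
time: 17.0
tool_pos: [541.6, -20.4, 331.4]
tool_rot: [-1.561, -0.203, 0.204]
wrist_force: [0.3, -0.8, -0.7]
gripper_width: 0.257
```

```bash
python3 tq.py;python3 snap.py side s11;python3 snap.py scene c11; python3 ang.py s10 s11
```

```text
17.0 [541.6 -20.4 331.4] h 0.182 z 0.293 angle 49.9 on bar: to hinge 0.8 up 0.7 lift torque 0.37 tang N 1.4
17.05 [541.6 -20.4 331.4] [0.51 0.46 1.  ] [ 0.01 -0.05  0.01] 0.26106990068130226 [-0.166  0.186  1.383  0.     1.573 -1.996]
17.1 [541.6 -20.4 331.5] [ 0.08 -0.03  1.14] [-0.    0.04  0.02] 0.26262187076023696 [-0.166  0.186  1.383  0.     1.573 -1.996]
s10 2726 39.51574362423962
s11 2729 39.283007368946414
```

View pics/c11.png

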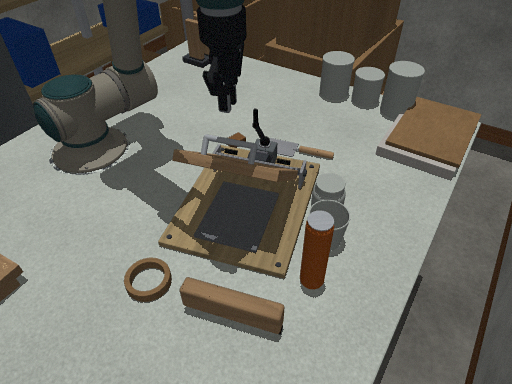

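View pics/s11.png

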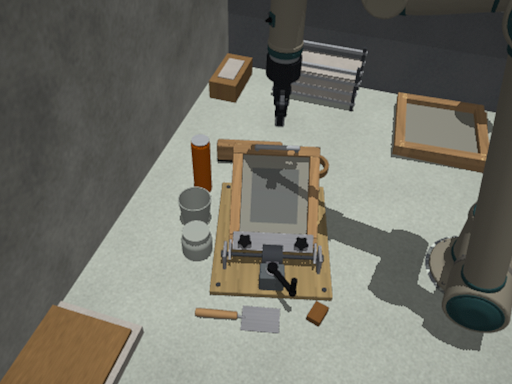

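The screen is up with the gripper clear, and the bystanders are where they were. One more creep check.

Request:
apply_moves(plan=[0.26,0,0,0,0,0,0,0.26,0,0,0,0,0,0,0.26,0,0,0,0,0,0,0.26,0,0,0,0,0,0,0.26,0,0,0,0,0,0,0.26,0,0,0,0,0,0,0.26,0,0,0,0,0,0,0.26,0,0,0,0,0,0,0.26,0,0,0,0,0,0,0.26,0,0,0,0,0,0])

```text
time: 17.93
tool_pos: [541.6, -20.4, 331.5]
tool_rot: [-1.561, -0.204, 0.204]
wrist_force: [0.7, 0.1, 0.6]
gripper_width: 0.261
```

```bash
for i in 2 3 4; do python3 snap.py side s1$i;done; python3 ang.py s11 s12 s13 s14; python3 - <<'E'
from h import *
a=load("s11")[0].astype(int);b=load("s14")[0].astype(int);m=abs(a-b).sum(2)>60;print(m.sum(),m[140:240,225:325].sum())
# lever angle
c=load("s14");p=c[0];cv2.imwrite("pics/s14c.png",cv2.resize(p[240:310,240:320,::-1],None,fx=7,fy=7,interpolation=cv2.INTER_CUBIC))
E
```

```text
17.9833 [541.6 -20.4 331.5] [ 0.63  1.01 -0.27] [ 0.01 -0.01  0.05] 0.2581919729405857 [-0.166  0.186  1.383  0.     1.573 -1.996]
18.0333 [541.6 -20.4 331.5] [-0.23 -0.4  -0.14] [-0.03 -0.    0.02] 0.2598552095246761 [-0.166  0.186  1.383  0.     1.573 -1.996]
18.0833 [541.6 -20.4 331.5] [-0.19 -0.53 -0.34] [-0.02 -0.06 -0.05] 0.25955658359973993 [-0.166  0.186  1.383  0.     1.573 -1.996]
s11 2729 39.283007368946414
s12 2728 39.58034943404089
s13 2725 39.4775870975977
s14 2720 39.618330766473484
21 0
```

View pics/s14c.png

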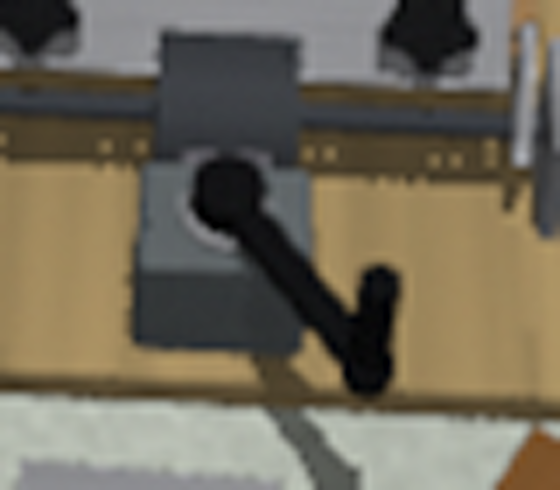

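The crop shows the lever swung to about 50° clockwise, with its pivot at (272,267) and post foot near (292,293). The screen shows no creep. Handing in.

```bash
python3 -c "
from cell import *
print(finish_job())"
```

```text
the job is handed in; nothing more can be done
None
```

The clamp lever is tight and the screen stays up on its own at about 39.5°. I handed the job in at about 18 s of the 64 s allowed.

- **Lever:** I pushed it clockwise by its post with one finger pad. The push stayed at about 9 N while slack, began to rise near 0.8 rad, and I stopped at 12.7–12.9 N. The measured push disagrees a little with the angle: 24 N per rad from where I judged the slack to end would give about 13.9 N. Both are in the 12–14 N holding range and well under 16.5 N.
- **Screen:** I gripped the bar, lifted the screen to about 41°, then lowered the hand about 4 mm to test the brake. The screen followed by about 1°, then stopped and held against a slight downward push. I opened the fingers a little and watched for 1 s before withdrawing straight up.
- **Last checks:** Over about 3.5 s after release the screen measured 39.3–39.6° with no creep. Nothing on the press differed between the last two pictures about 1 s apart, and the wrist force was near zero with the robot clear. By eye, the other things had not moved.
- **Did not agree:** Lifting took only about 5–7 N in my readings, below the stated 8–18 N. I put this down to readings taken as the motion ended, but did not confirm it. The brake may hold with only a small margin.

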